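Shut the guard of a dust box and drive its tongue into the interlock switch

ROBOT

A 7-joint arm with a two-finger parallel gripper is mounted at the origin on the work surface; the furniture and walls round the work are solid. World frame = base frame: x ahead of the robot, y to its left, z up, the work surface at z = 0. Lengths are in mm, angles in rad, forces in N, time in s.
With the tool pointing down it reaches from about 400 to 875 mm from the base axis. Payload 4.4 kg.
Tool frame: the origin (TCP) lies on the centre line of the jaws, within the pads' length; the fingertips stand 25 mm ahead of it and the grasp point (between the pads) lies 6 mm ahead of it (ctrl.finger_overhang is the distance from the TCP to the fingertips, in mm); z points along the fingers, y is the line along which they close (so a half turn about z gives the same grasp; the last joint's range is limited). The gripper opens to 85 mm and grips with 20 to 120 N. Pads are 22 mm wide; open, the fingers measure 114 mm over their backs; the gripper's body (76 mm by 85 mm) begins 54 mm behind the grasp point. The pads swing forward as they close: fully open they stand 13 mm farther back than shut.
Start: joints at [1.179, 0.628, 0.038, 1.517, -0.027, 0.996, -0.02], TCP at [208.07, -615.812, 256.313] pointing down, gripper open.
Joint ranges: [-3.06, 3.06], [-0.37, 2.12], [-1.25, 1.32], [0.18, 2.47], [-1.1, 4.24], [0.23, 1.98], [-2.94, 2.94]. Speed limits (rad/s): [2.57, 2.57, 3.14, 3.14, 3.14, 3.14, 3.14].

INTERFACE

Orientations are given as [roll, pitch, yaw] about the fixed x, y, z axes, in that order (R = Rz(yaw) Ry(pitch) Rx(roll)).
In Python, from cell import ctrl gives the robot as it stands. The module is installed in compiled form; this text tells all that it offers.
- The arm moves only by the tool play_rows, never from a script. Its argument "targets" is a list of rows, each a list of 5 numbers: the closure, from 0 (fully open) to 1 (shut), then the shift along the tool's x, y, z in cm, then the turn about the tool's z in degrees. In form: [[gripper, dx, dy, dz, spin], ...]. A call has 1 to 10 rows; each row is the pose to reach, as a shift and turn from the pose commanded when the call began, along the tool's axes at that moment; what a row does not reach only later rows make up. A row lasts 1/10 s, in which the tool goes at most 50 mm and 8.59 degrees, less where a joint would pass 70% of its speed; a pose out of reach is approached as far as the arm can. A call with a gripper value outside its range is refused whole. The fingers move at their own pace and stop on an object; the grip force is fixed at half the most. Time passes only in rows, so rows that repeat a pose let the fingers close. It gives the time, the measured TCP pose, the force, the opening and the grip force at its end, in the units of the state.
- ctrl.read_state(): the state, without advancing time (a new reading comes with each control period).
- ctrl.get_image(name): name is "scene" or "side" or "wrist"; returns (picture, depth): 400x640x3 uint8, red, green, blue; 400x640 float32, mm along the optical axis (not along the pixel's ray), 0 where there is no reading.
- ctrl.calibration(name): a dict with "vfov" (degrees; the focal length in pixels is half the picture's height over the tangent of half this angle, whatever the lens; pixels are square), "cx", "cy" (the principal point, pixels), "extrinsics" (4x4, takes a point from camera to world coordinates); the wrist camera has in their place "mount" (4x4, takes a point from camera to tool coordinates, whose origin is the TCP and whose axes are the flange's). Camera axes: x right, y down, z forward; pixel columns grow to the right and rows downward; lengths in mm; the calibration is good to about 2 mm. A picture is of the moment at which its call begins: read the wrist's pose just before it. calibration takes no time and is no camera call.
- ctrl.finish_job(): hands the job in; it is judged then, once.
Trained networks look in the newest picture that a camera, given by its name, has taken for a name from the list of things; names that differ only in an ending like _2 or _b are one class to them, and where a whole thing is asked for, a point or a joint stands for the part that bears it (a point fixed in the world has none). Each returns a list of dicts, best first, with "confidence" (0 to 1); they miss things now and then, are a little off and sometimes report something else, mostly with a low value. They report only what shows in the picture. A call takes as long as a camera call.
- ctrl.search_frame(camera, name): "bbox" ([left, top, right, bottom] in pixels, round what is visible of it).
- ctrl.trace(camera, name): "pixels" (400x640 bool, what is visible of it) and "bbox" ([left, top, right, bottom] in pixels, round what is visible of it).
The state is a dict: "clock": time; "qpos": joint angles; "qd": joint speeds; "tau": joint torques, N m; "eef_pos": TCP position; "tool_rot": TCP orientation; "force": force on the tool from outside, world axes, zero at the start; "torque": the same for the moment, N m; "width": finger opening in mm; "gripper_force": force on a finger pad.
Only numpy, scipy, OpenCV 4.12 (cv2) and the standard library are available. Lean on these libraries where they do the work, as an engineer would, in place of code of your own. Each camera call takes 0.05 s, during which the arm holds its last target. There are 200 camera calls.

TASK

The dust box is loaded, but its rotary tool will not run until the guard is interlocked. Close the hinged guard lid onto its rubber seal, then, pressing the lid down against the seal just far enough for the bolt's flat tongue to line up with the slot of the interlock switch, slide the bolt until the tongue is fully home and leave it locked there. The seal pushes back and the right height has to be felt for, so do not force the tongue against the switch or bear down hard on the box, and do not disturb the loose things standing round it.

Things in the scene. Friction and masses are not known exactly. Their poses are not given: they have to be found in the camera images.
- dust_box: grey sheet-steel box, 220 (x) x 280 (y) x 130 mm high, two round hand ports in its front (-x) face; fixed to the table. Origin at the centre of its underside, z up, x from the front to the hinge at the back, y towards the end that carries the switch. Yaw varies.
- lid (a joint): hinge angle (rad) of the guard lid, a clear pane in an aluminium frame, 222 x 280 x 8 mm. 0 = level, bottomed on the rim; grows as the front edge rises. Stiff hinge (0.36 N m): the lid stays where it is left. Closing it by its front bar takes 0.5 to 3 N until it meets the seal.
- lid_hinge (a point): point on the lid's hinge axis, in the middle of the box's back rim, 140 mm above the table; the axis is along the box's y. Does not move with the lid; its axes are those of the box.
- press_point (a point): bare place to push on the lid: on top of its 44 mm wide front bar, 200 mm from the hinge axis (2 mm above the hinge axis with the lid level) and 85 mm from the box's middle on the side away from the switch. Moves with the lid, axes of the lid.
- bolt (a joint): travel of the steel slide bolt on top of the lid's front bar, along the lid's y, in m: 0 = drawn back, grows towards the switch, at most 0.042. It rubs with 5 N and stays where it is left.
- thumb_rest (a point): middle of the top of the bolt's black thumb rest, a flat pad 36 (x) x 34 (y) mm; across it, 17 mm away on the side towards the switch, stands a ridge 14 mm high. Closed fingertips fit on the pad, to press it down and push the ridge. Lid axes; 14 mm above the lid's top, 200 mm from the hinge axis, 55 mm plus the bolt's travel from the lid's middle. Open above and on the other sides.
- tongue_tip (a point): middle of the blunt end of the flat steel tongue, 14 mm wide, 4 mm thick, pointing along the lid's +y; 95 mm ahead of thumb_rest, 9.5 mm below it. The slot is 20 mm wide, 7 mm high, 23 mm deep. Lid bottomed, the tongue lies 2.5 to 11.5 mm below the slot's middle and strikes under it; lid merely resting on the seal, it strikes above. From 15 mm in, a sprung cam resists (1 to 3.5 N); home is 22 mm.
- switch: interlock switch: grey body fixed on a bracket at the box's +y end, and clamped on it a black head 32 x 36 x 44 mm with the slot. Origin = middle of the slot's mouth with the head at mid setting; y runs straight into the slot (the way the bolt slides), z up. The head was set by hand up to 4.5 mm higher or lower, which this pose does not tell. Its face spans 22 mm over and under the slot.
- seal: black rubber bulb seal along the box's front rim, 12 x 262 x 24 mm; moves down as it is squeezed. Springy, about 0.75 N/mm: it meets the lid's front bar 20 mm before the lid bottoms and pushes back. The shut lid rests 15 to 20 mm above the bottom (0.07 to 0.095 rad at the hinge); 15 to 17 N on the front bar bottoms it. Origin under its middle.
- vial_tall: bystander: small screw vial, 28 x 50 mm, standing in front of the box, origin under it
- vial_squat: bystander: small screw vial, 34 x 36 mm, standing in front of the box, origin under it
- sherd_a: bystander: potsherd 35 x 33 x 11 mm in front of the box, origin under it
- cup_a: bystander: white plastic cup 62 x 76 mm, standing beside the box behind the switch, origin under it
- brush: bystander: flat brush 190 mm long, lying beside the box, origin under its middle

How it is judged:
By the outcome, as a careful person would: the job done as asked, in the order asked, and still so for the second after the job is handed in, with the robot touching nothing.
It also fails if it takes over 58 s, if anything falls off the work surface, if the arm or the gripper's body presses on something with over 40 N, if the wrist force passes 120 N, or if a joint passes its speed limit or range.

## Working session

There is one attempt and no reset: what is moved stays moved. The work goes in short steps, Python scripts to look and compute and a tool call to move; the robot and the scene stay as the last step left them, time stands still between calls to the robot, and variables do not carry over. Pictures are saved under pics/ and viewed, at most 10 in all, crops included, and the job is handed in when it is done.

Besides the shell and the picture viewer there is one more tool, called after "Emit:" by a JSON object that holds its "method" and its "body", one argument or row to a line. play_rows: Moves the arm, as the interface text tells. Its arguments: {"type":"object","properties":{"targets":{"type":"array"}},"required":["targets"]}

```bash
mkdir -p pics; cat > h.py <<'E'
import numpy as np, cv2
from cell import ctrl
from scipy.spatial.transform import Rotation as R
def cam(n):
    c=ctrl.calibration(n); f=200/np.tan(np.radians(c['vfov']/2)); return c,f
def ext(n,s=None):
    c,f=cam(n)
    if 'extrinsics' in c: return np.array(c['extrinsics'])
    T=np.eye(4);T[:3,:3]=R.from_euler('xyz',s['tool_rot']).as_matrix();T[:3,3]=s['eef_pos'];return T@np.array(c['mount'])
def cloud(n,d,s=None):
    c,f=cam(n);v,u=np.mgrid[:400,:640]
    P=np.stack([(u-c['cx'])/f*d,(v-c['cy'])/f*d,d,np.ones_like(d)],-1)
    return (P@ext(n,s).T)[...,:3]
def proj(n,p,s=None):
    c,f=cam(n);q=np.linalg.inv(ext(n,s))@np.append(p,1);return q[0]/q[2]*f+c['cx'],q[1]/q[2]*f+c['cy']
E
python3 - <<'E'
from h import *
s=ctrl.read_state();print(s)
ims=[]
for n in ('scene','side'):
    im,d=ctrl.get_image(n);P=cloud(n,d);np.save(n+'.npy',P);ims.append(im);cv2.imwrite(f'pics/{n}0.png',im[...,::-1])
    print(n,ext(n)[:3,3].round())
    for t in ('dust_box','lid','bolt','switch','seal','vial_tall','vial_squat','sherd_a','cup_a','brush'):
        r=ctrl.trace(n,t)
        if r:
            m=r[0]['pixels']&(d>0); q=P[m]
            print(t,round(r[0]['confidence'],2),r[0]['bbox'],m.sum(),np.median(q,0).round(),np.percentile(q,2,0).round(),np.percentile(q,98,0).round())
E
```

```text
{'clock': 0.0, 'qpos': array([ 1.17919797,  0.62934852,  0.03840904,  1.51836387, -0.02697496,
        0.99629875, -0.02004011]), 'qd': array([ 0.00097194, -0.00064182, -0.00068285, -0.00250581,  0.00159273,
        0.00108363,  0.00110538]), 'tau': array([ 4.04761204e-04, -5.63414204e+01,  1.22636586e+00, -1.93447924e+01,
        1.09062722e-02,  1.03802100e-02, -1.07304425e-05]), 'eef_pos': array([ 207.89741531, -615.24783275,  255.38822019]), 'tool_rot': array([-3.13969149e+00,  2.69095071e-05,  3.25798617e-01]), 'force': array([ 0.29618825, -0.00676473, -0.40010087]), 'torque': array([-0.0227821 ,  0.05847252, -0.03297734]), 'gripper_force': 0.0, 'width': 85.35947280603368}
scene [ 302. -482.  829.]
dust_box 0.76 [292.6, 97.3, 457.3, 309.6] 20073 [ 596. -144.  116.] [ 488. -260.    9.] [714.  31. 291.]
lid 0.57 [310.7, 94.9, 458.7, 240.5] 7453 [ 616. -138.  232.] [ 542. -254.  148.] [716.  15. 295.]
bolt 0.81 [325.4, 109.9, 373.2, 178.8] 615 [583. -53. 285.] [ 568. -150.  266.] [608.   9. 305.]
switch 0.67 [281.5, 124.0, 303.8, 173.4] 702 [538.  65. 154.] [525.  58.  71.] [559.  
[... 647 characters left out ...]
. 289.]
lid 0.58 [234.2, 105.5, 333.6, 204.0] 2509 [626. -72. 225.] [ 543. -248.  142.] [725.  33. 295.]
bolt 0.63 [281.0, 122.7, 310.8, 169.7] 273 [585. -30. 285.] [ 566. -141.  271.] [605.  42. 303.]
switch 0.76 [295.0, 214.1, 315.3, 257.9] 684 [538.  95. 145.] [523.  65.  74.] [557. 100. 180.]
seal 0.92 [316.3, 152.6, 347.0, 216.4] 420 [507. -73. 150.] [ 487. -218.   48.] [525.  31. 154.]
vial_tall 0.71 [347.5, 241.3, 360.2, 259.2] 170 [430.  24.  35.] [419.   5.   3.] [443.  30.  51.]
vial_squat 0.44 [360.4, 196.1, 375.3, 215.9] 178 [ 413. -163.   28.] [ 398. -226.   -2.] [ 428. -156.   37.]
cup_a 0.64 [284.7, 123.5, 313.9, 168.3] 244 [584. -30. 285.] [ 566. -134.  253.] [605.  38. 304.]
```

```bash
python3 -c "
import cv2;a=cv2.imread('pics/scene0.png');b=cv2.imread('pics/side0.png');cv2.imwrite('pics/both.png',cv2.resize(cv2.vconcat([a,b]),(480,600)))"
```

```text
(no output)
```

View pics/scene0.png

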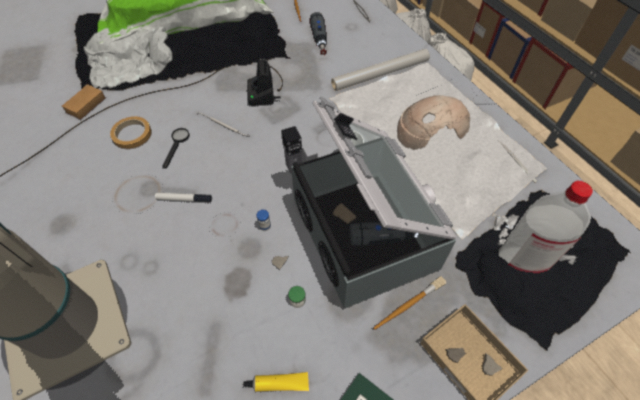

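View pics/side0.png

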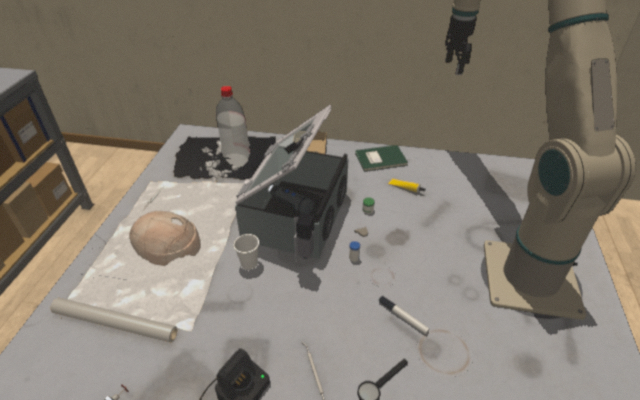

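The scene picture shows the box with its lid about 45° open: front bar from (318,100) to (450,235), bolt near (345,125), switch at (292,148). The side view agrees, with the cup at (248,250) behind the switch. The vials stand well clear in front. Next I fit the box's pose.

```bash
python3 - <<'E'
from h import *
from cell import ctrl
import numpy as np
Ps={n:np.load(n+'.npy') for n in('scene','side')}
A=np.concatenate([p.reshape(-1,3) for p in Ps.values()])
A=A[np.isfinite(A).all(1)]
# front face: x 470..530, z 20..125
m=(A[:,2]>20)&(A[:,2]<110)&(A[:,0]>465)&(A[:,0]<530)&(A[:,1]>-240)&(A[:,1]<20)
F=A[m]
for _ in range(6):
    k=np.polyfit(F[:,1],F[:,0],1);r=F[:,0]-np.polyval(k,F[:,1]);F=F[abs(r)<max(2.5*np.median(abs(r)),2)]
print('front x=',k,len(F),'yaw',-np.arctan(k[0]), r.std())
yaw=-np.arctan(k[0]);ex=np.array([np.cos(yaw),np.sin(yaw)]);ey=np.array([-ex[1],ex[0]])
f0=(F[:,:2]@ex).mean()
B=np.c_[A[:,:2]@ex-f0,A[:,:2]@ey,A[:,2]]
for n,p in Ps.items():
    q=p.reshape(-1,3);q=np.c_[q[:,:2]@ex-f0,q[:,:2]@ey,q[:,2]]
    h,e=np.histogram(q[(q[:,2]>20)&(q[:,2]<115)&(q[:,0]>0)&(q[:,0]<225),1],bins=np.arange(-350,250,3));i=np.argsort(h)[-6:];print(n,'y faces',[(e[j],h[j]) for j in sorted(i)])
    w=q[(q[:,0]>-10)&(q[:,0]<80)&(q[:,1]>120+0*f0-0)&(q[:,2]>100)&(q[:,2]<230)]
    print(' switch?',len(w),np.percentile(w,[1,50,99],0).round(1) if len(w) else '')
    l=q[(q[:,2]>165)&(q[:,2]<330)&(q[:,0]>-20)&(q[:,0]<240)&(q[:,1]>-330)&(q[:,1]<160)]
    print(' lid xz fit',np.polyfit(l[:,0],l[:,2],1),np.percentile(l,[1,99],0).round())
print('ex',ex,'f0',f0)
E
```

```text
front x= [1.01569123e-01 5.08220473e+02] 1647 yaw -0.10122199688429383 2.8916206880651707
scene y faces [(np.int64(-194), np.int64(286)), (np.int64(-191), np.int64(1392)), (np.int64(-188), np.int64(218)), (np.int64(-89), np.int64(76)), (np.int64(85), np.int64(880)), (np.int64(88), np.int64(187))]
 switch? 566 [[ -8.3 120.3 100.8]
 [ 21.6 738.8 122.8]
 [ 75.8 757.3 180.8]]
 lid xz fit [ -0.68486388 314.25109154] [[  16. -190.  166.]
 [ 193.  139.  298.]]
side y faces [(np.int64(-188), np.int64(284)), (np.int64(-185), np.int64(498)), (np.int64(-182), np.int64(173)), (np.int64(88), np.int64(552)), (np.int64(91), np.int64(838)), (np.int64(94), np.int64(145))]
 switch? 582 [[  7.2 121.2 101.7]
 [ 21.8 150.1 151.5]
 [ 42.9 159.  180.1]]
 lid xz fit [ -0.45851167 281.9044461 ] [[   9. -181.  166.]
 [ 191.  153.  299.]]
ex [ 0.99488143 -0.10104923] f0 505.61910883145737
```

Emit:
{"method": "play_rows", "body": {
  "targets": [
    [1,3,-2,-4,-8],
    [1,7,-4,-9,-16],
    [1,11,-6.5,-9,-24],
    [1,15,-9,-9,-32],
    [1,19,-11,-9,-40],
    [1,23,-13.5,-9,-48],
    [1,27,-16,-9,-56],
    [1,31,-18,-9,-65.5],
    [1,35,-20.5,-9,-65.5],
    [1,39,-22.5,-9,-65.5]
  ]
}}

```text
clock: 2.1
eef_pos: [506.4, -276.0, 346.6]
tool_rot: [3.141, -0.0, 1.47]
force: [1.2, -0.8, -0.5]
width: -0.3
gripper_force: 0.0
```

Emit:
{"method": "play_rows", "body": {
  "targets": [
    [1,3,2.1,0,0],
    [1,6,4.2,0,0],
    [1,8.9,6.3,0,0],
    [1,8.9,6.3,1.5,0],
    [1,8.9,6.2,3,0],
    [1,8.9,6.0,3.8,0],
    [1,8.9,5.7,4.2,0],
    [1,8.9,5.3,4.8,0],
    [1,8.9,5.0,5.3,0]
  ]
}}

```text
clock: 3.0
eef_pos: [564.2, -194.7, 293.6]
tool_rot: [3.14, 0.0, 1.468]
force: [0.8, 0.4, 1.4]
width: 0.1
gripper_force: 0.3
```

```bash
python3 - <<'E'
from h import *
s=ctrl.read_state();print(s['eef_pos'].round(1),s['force'].round(1))
im,d=ctrl.get_image('side');im2,d2=ctrl.get_image('wrist')
cv2.imwrite('pics/p1.png',cv2.hconcat([cv2.resize(im[80:280,180:420],(480,400))[...,::-1],cv2.resize(im2,(320,200))[...,::-1].repeat(1,0) if 0 else np.ascontiguousarray(cv2.copyMakeBorder(cv2.resize(im2,(320,200)),0,200,0,0,cv2.BORDER_CONSTANT)[...,::-1])]))
E
```

```text
[ 564.2 -194.7  293.6] [0.8 0.4 1.4]
```

View pics/p1.png

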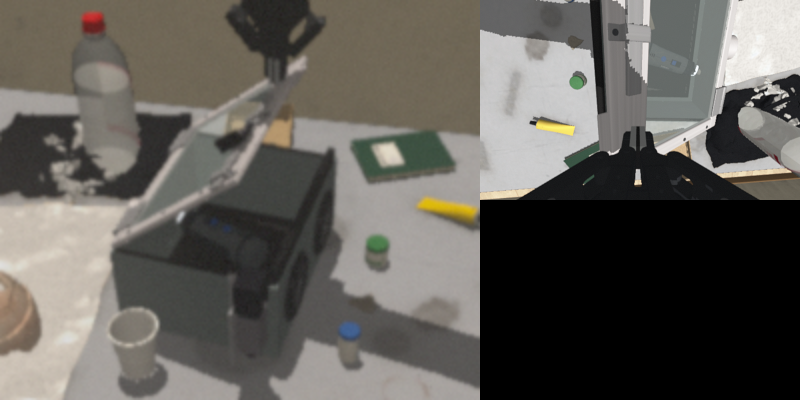

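The fingertips are on the front bar at the end away from the switch, and the lid has begun to follow. I'll carry on along the arc.

Emit:
{"method": "play_rows", "body": {
  "targets": [
    [1,0,-0.5,0.6,0],
    [1,0,-0.9,1.2,0],
    [1,0,-1.4,1.9,0],
    [1,0,-1.8,2.6,0],
    [1,0,-2.2,3.3,0],
    [1,0,-2.5,4.0,0],
    [1,0,-2.9,4.8,0],
    [1,0,-3.2,5.5,0],
    [1,0,-3.5,6.3,0],
    [1,0,-3.7,7.0,0]
  ]
}}

```text
clock: 4.1
eef_pos: [527.1, -190.6, 222.6]
tool_rot: [-3.141, -0.0, 1.469]
force: [-0.3, -0.4, 1.1]
width: 0.0
gripper_force: 0.2
```

Emit:
{"method": "play_rows", "body": {
  "targets": [
    [1,0,-0.2,0.6,0],
    [1,0,-0.3,1.2,0],
    [1,0,-0.4,1.8,0],
    [1,0,-0.5,2.3,0],
    [1,0,-0.6,2.7,0],
    [1,0,-0.6,3.0,0],
    [1,0,-0.6,3.2,0],
    [1,0,-0.6,3.2,0]
  ]
}}

```text
clock: 4.9
eef_pos: [521.5, -190.0, 191.1]
tool_rot: [-3.141, -0.0, 1.469]
force: [-0.5, 0.0, 0.4]
width: -0.1
gripper_force: 0.0
```

Emit:
{"method": "play_rows", "body": {
  "targets": [
    [1,0,-0.1,0.2,0],
    [1,0,-0.1,0.4,0],
    [1,0,-0.1,0.5,0],
    [1,0,-0.1,0.5,0]
  ]
}}

```text
clock: 5.3
eef_pos: [520.5, -189.9, 186.2]
tool_rot: [-3.141, -0.0, 1.469]
force: [0.3, -0.2, -0.9]
width: 0.1
gripper_force: 0.0
```

Emit:
{"method": "play_rows", "body": {
  "targets": [
    [1,0,0,0.2,0],
    [1,0,0,0.4,0],
    [1,0,0,0.5,0],
    [1,0,0,0.5,0]
  ]
}}

```text
clock: 5.7
eef_pos: [520.4, -189.9, 181.3]
tool_rot: [-3.141, 0.0, 1.469]
force: [-1.5, -0.3, 1.1]
width: 0.5
gripper_force: 1.0
```

Emit:
{"method": "play_rows", "body": {
  "targets": [
    [1,0,0,-3,0],
    [1,0,0,-7,0],
    [1,3,0,-10,0],
    [1,6,0,-10,0],
    [1,8.5,0,-10,0],
    [1,8.5,0,-10,0],
    [1,8.5,0,-10,0]
  ]
}}

```text
clock: 6.4
eef_pos: [529.3, -105.2, 281.2]
tool_rot: [3.142, 0.0, 1.47]
force: [0.1, -0.3, 0.2]
width: 0.0
gripper_force: 0.0
```

```bash
python3 - <<'E'
from h import *
s=ctrl.read_state();print(s['eef_pos'].round(1),s['force'].round(1))
im,d=ctrl.get_image('wrist');P=cloud('wrist',d,s);np.save('w.npy',P);cv2.imwrite('pics/w1.png',im[...,::-1])
ex=np.array([.99488,-.10105]);ey=np.array([.10105,.99488])
Q=np.c_[P.reshape(-1,3)[:,:2]@ex,P.reshape(-1,3)[:,:2]@ey,P.reshape(-1,3)[:,2]].reshape(400,640,3);np.save('q.npy',Q)
for t in('bolt','switch','lid','seal','thumb_rest'):
    for r in ctrl.trace('wrist',t)[:1]:
        m=r['pixels']&(d>0);print(t,round(r['confidence'],2),r['bbox'],np.percentile(Q[m],[1,50,99],0).round(1).tolist())
E
```

```text
[ 529.3 -105.2  281.2] [ 0.1 -0.3  0.2]
bolt 0.6 [279.5, 0.7, 330.2, 252.2] [[513.2, -87.6, 161.1], [529.7, 12.1, 164.6], [547.0, 89.1, 184.9]]
lid 0.79 [266.0, 0.1, 583.6, 341.3] [[507.6, -174.8, 140.7], [618.8, -2.9, 147.7], [723.4, 88.4, 171.7]]
thumb_rest 0.83 [275.6, 1.7, 336.6, 255.1] [[513.0, -88.0, 161.2], [529.7, 12.1, 164.5], [547.3, 89.2, 184.8]]
```

View pics/w1.png

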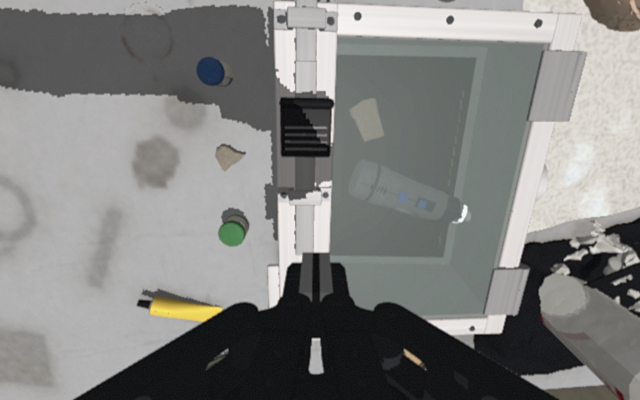

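The lid is shut on its seal. The thumb rest is at px (305,130), with its ridge at the top, row 103. The switch is out of view, so I'll move on to centre over the pad and look again.

```bash
python3 - <<'E'
import numpy as np
Q=np.load('q.npy')
f=lambda r0,r1,c0,c1:np.nanpercentile(Q[r0:r1,c0:c1].reshape(-1,3),[10,50,90],0).round(1).tolist()
print('pad',f(125,150,288,322));print('ridge',f(99,106,285,328));print('padbox',Q[153,305].round(1),Q[130,283].round(1),Q[130,328].round(1))
for r in range(94,162,4):print(r,Q[r,305].round(1))
print('bar near',f(215,240,285,293),f(5,60,280,292),'hinge side',f(5,20,400,520))
E
```

```text
pad [[519.9, -2.6, 169.3], [529.7, 4.4, 170.4], [539.0, 11.4, 171.5]]
ridge [[520.1, 26.4, 182.6], [531.1, 28.3, 183.9], [542.0, 30.1, 185.1]]
padbox [529.6  -6.9 170.3] [514.4   9.4 171.5] [546.    9.3 170.1]
94 [529.8  33.3 164. ]
98 [530.4  30.7 181.9]
102 [530.4  28.3 184.8]
106 [530.3  25.8 182.2]
110 [529.9  22.8 169.2]
114 [529.9  20.1 169.9]
118 [529.8  17.4 169.2]
122 [529.8  14.7 169.6]
126 [529.8  12.1 170.4]
130 [529.8   9.3 170.2]
134 [529.8   6.7 171.5]
138 [529.8   3.8 171.1]
142 [529.7   0.8 169.6]
146 [529.7  -2.  169.6]
150 [529.7  -4.7 171. ]
154 [529.7  -7.5 171.2]
158 [529.3 -11.9 162.9]
bar near [[512.3, -79.1, 156.5], [515.0, -70.4, 157.2], [517.7, -61.4, 158.0]] [[513.6, 59.5, 156.5], [516.8, 73.0, 157.9], [520.3, 84.9, 167.4]] hinge side [[603.2, 83.4, -1.3], [644.1, 87.1, 147.5], [724.6, 126.1, 150.7]]
```

Emit:
{"method": "play_rows", "body": {
  "targets": [
    [1,3,0,0,0],
    [1,6,0,0,0],
    [1,8,0,0,0],
    [1,8,0,0,0],
    [1,8,0,0,0]
  ]
}}

```text
clock: 7.2
eef_pos: [537.3, -26.6, 281.2]
tool_rot: [-3.141, 0.001, 1.469]
force: [-0.2, -0.4, -0.6]
width: -0.2
gripper_force: 0.0
```

```bash
python3 - <<'E'
from h import *
s=ctrl.read_state();print(s['eef_pos'].round(1),s['force'].round(1))
im,d=ctrl.get_image('wrist');P=cloud('wrist',d,s).reshape(-1,3)
ex=np.array([.99488,-.10105]);ey=np.array([.10105,.99488])
Q=np.c_[P[:,:2]@ex,P[:,:2]@ey,P[:,2]].reshape(400,640,3);np.save('q2.npy',Q);cv2.imwrite('pics/w2.png',im[0:300,150:450][...,::-1].repeat(2,0).repeat(2,1))
for t in('switch','bolt'):
    for r in ctrl.trace('wrist',t)[:1]:
        m=r['pixels']&(d>0);print(t,round(r['confidence'],2),r['bbox'],np.percentile(Q[m],[1,50,99],0).round(1).tolist())
m=(Q[...,2]>172)&(Q[...,2]<190)&(Q[...,1]>105)&(Q[...,1]<175)&(Q[...,0]>490)&(Q[...,0]<570)
print(m.sum(),np.percentile(Q[m],[1,5,50,95,99],0).round(1).tolist())
E
```

```text
[537.3 -26.6 281.2] [-0.2 -0.4 -0.6]
switch 0.66 [284.1, 28.1, 332.0, 94.3] [[516.0, 114.4, 172.4], [531.8, 132.5, 178.2], [547.0, 149.6, 179.9]]
bolt 0.56 [282.7, 108.7, 329.7, 264.3] [[512.8, -13.6, 160.9], [530.1, 29.9, 169.5], [547.3, 100.8, 185.2]]
3098 [[516.0, 114.6, 175.7], [517.3, 116.4, 176.9], [531.8, 133.0, 178.2], [545.9, 148.6, 179.4], [547.2, 150.1, 179.9]]
```

View pics/w2.png

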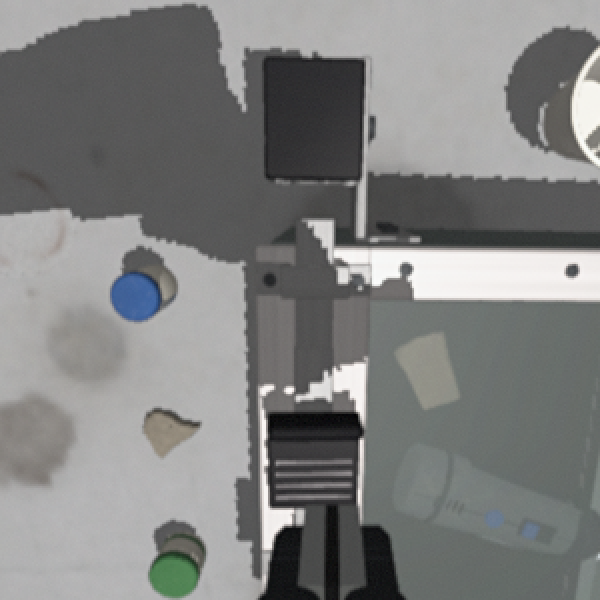

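The crop shows the switch head at px (313,120), the bolt's tongue in line with it, and the thumb rest at (313,460). Before descending I'll check the tool-to-camera geometry by projecting the fingertip.

```bash
python3 - <<'E'
from h import *
s=ctrl.read_state();print(s['eef_pos'].round(1))
for dx in(0,11,-11):
  p=s['eef_pos']+R.from_euler('xyz',s['tool_rot']).as_matrix()@[dx,0,25];print(p.round(1),np.round(proj('wrist',p,s),1))
print(ctrl.calibration('wrist')['mount'])
Q=np.load('q2.npy')
for r in range(206,300,6):print(r,Q[r,315].round(1))
E
```

```text
[537.2 -27.6 281.2]
[537.2 -27.6 256.2] [315.3 268.3]
[538.3 -16.7 256.2] [315.3 248.8]
[536.  -38.6 256.2] [315.3 287. ]
[[ 2.05141176e-04 -9.47048537e-01 -3.21090371e-01  8.25065990e+01]
 [ 9.99999825e-01  3.72734769e-04 -4.60483373e-04  1.98994961e-01]
 [ 5.55781650e-04 -3.21090221e-01  9.47048447e-01 -1.16849236e+02]
 [ 0.00000000e+00  0.00000000e+00  0.00000000e+00  1.00000000e+00]]
206 [536.9  31.3 169.5]
212 [536.9  30.7 181.2]
218 [536.9  27.2 184.2]
224 [536.8  15.9 168.2]
230 [536.8  11.2 169.1]
236 [536.8   6.4 170. ]
242 [536.8   1.  169.5]
248 [536.8  -3.7 170.7]
254 [537.1  38.4 261. ]
260 [537.1  38.3 266.6]
266 [537.1  38.2 272.1]
272 [537.1  38.9 278.4]
278 [537.1  38.3 282.1]
284 [537.2  38.4 286.8]
290 [537.2  38.8 291.6]
296 [537.2  37.4 293.5]
```

Emit:
{"method": "play_rows", "body": {
  "targets": [
    [1,-1.7,-0.7,1,0],
    [1,-1.7,-0.7,3,0],
    [1,-1.7,-0.7,5.5,0],
    [1,-1.7,-0.7,7.2,0],
    [1,-1.7,-0.7,8.1,0],
    [1,-1.7,-0.7,8.3,0],
    [1,-1.7,-0.7,8.3,0]
  ]
}}

```text
clock: 8.05
eef_pos: [528.9, -42.4, 198.6]
tool_rot: [3.141, 0.0, 1.468]
force: [0.6, 0.8, 0.5]
width: -0.3
gripper_force: 0.0
```

Emit:
{"method": "play_rows", "body": {
  "targets": [
    [1,0,0,0.1,0],
    [1,0,0,0.2,0],
    [1,0,0,0.3,0],
    [1,0,0,0.3,0]
  ]
}}

```text
clock: 8.45
eef_pos: [529.0, -42.0, 195.9]
tool_rot: [3.14, 0.0, 1.469]
force: [-1.0, -0.7, 2.7]
width: -0.1
gripper_force: 1.5
```

Emit:
{"method": "play_rows", "body": {
  "targets": [
    [1,0,0,0.1,0],
    [1,0,0,0.2,0],
    [1,0,0,0.2,0],
    [1,0,0,0.2,0]
  ]
}}

```text
clock: 8.85
eef_pos: [528.8, -41.9, 193.6]
tool_rot: [3.141, 0.0, 1.469]
force: [-1.3, -0.3, 5.3]
width: 0.1
gripper_force: 2.5
```

Emit:
{"method": "play_rows", "body": {
  "targets": [
    [1,0,0,0.1,0],
    [1,0,0,0.2,0],
    [1,0,0,0.25,0],
    [1,0,0,0.25,0]
  ]
}}

```text
clock: 9.25
eef_pos: [528.5, -41.9, 191.1]
tool_rot: [-3.142, 0.0, 1.469]
force: [-1.5, 0.6, 6.1]
width: 0.1
gripper_force: 3.2
```

Emit:
{"method": "play_rows", "body": {
  "targets": [
    [1,0.2,0,0,0],
    [1,0.4,0,0,0],
    [1,0.6,0,0,0],
    [1,0.8,0,0,0],
    [1,1.0,0,0,0],
    [1,1.0,0,0,0]
  ]
}}

```text
clock: 9.85
eef_pos: [529.4, -34.0, 191.1]
tool_rot: [-3.141, 0.003, 1.468]
force: [-1.3, -4.6, 7.1]
width: 0.0
gripper_force: 3.3
```

Emit:
{"method": "play_rows", "body": {
  "targets": [
    [1,0.1,0,0,0],
    [1,0.2,0,0,0],
    [1,0.3,0,0,0],
    [1,0.3,0,0,0]
  ]
}}

```text
clock: 10.25
eef_pos: [529.8, -31.2, 191.1]
tool_rot: [-3.141, 0.003, 1.468]
force: [-1.6, -4.6, 7.4]
width: -0.0
gripper_force: 3.3
```

Emit:
{"method": "play_rows", "body": {
  "targets": [
    [1,0.1,0,0,0],
    [1,0.2,0,0,0],
    [1,0.2,0,0,0]
  ]
}}

```text
clock: 10.55
eef_pos: [530.0, -29.3, 191.1]
tool_rot: [-3.142, 0.003, 1.468]
force: [-0.6, -5.1, 6.1]
width: 0.1
gripper_force: 3.3
```

Emit:
{"method": "play_rows", "body": {
  "targets": [
    [1,0.1,0,0,0],
    [1,0.2,0,0,0],
    [1,0.2,0,0,0]
  ]
}}

```text
clock: 10.85
eef_pos: [530.2, -27.3, 191.1]
tool_rot: [3.142, 0.003, 1.468]
force: [-1.8, -4.9, 5.8]
width: 0.1
gripper_force: 3.2
```

Emit:
{"method": "play_rows", "body": {
  "targets": [
    [1,0.1,0,0,0],
    [1,0.2,0,0,0],
    [1,0.2,0,0,0]
  ]
}}

```text
clock: 11.15
eef_pos: [530.5, -25.3, 191.1]
tool_rot: [3.142, 0.003, 1.468]
force: [-2.6, -3.8, 6.3]
width: -0.3
gripper_force: 3.2
```

Emit:
{"method": "play_rows", "body": {
  "targets": [
    [1,0.1,0,0,0],
    [1,0.2,0,0,0],
    [1,0.2,0,0,0]
  ]
}}

```text
clock: 11.45
eef_pos: [530.7, -23.3, 191.1]
tool_rot: [3.142, 0.003, 1.468]
force: [-0.9, -4.5, 7.0]
width: 0.1
gripper_force: 3.2
```

Emit:
{"method": "play_rows", "body": {
  "targets": [
    [1,0.1,0,0,0],
    [1,0.2,0,0,0],
    [1,0.2,0,0,0]
  ]
}}

```text
clock: 11.75
eef_pos: [530.9, -21.3, 191.1]
tool_rot: [3.141, 0.003, 1.468]
force: [-1.0, -3.8, 6.4]
width: 0.1
gripper_force: 3.2
```

Emit:
{"method": "play_rows", "body": {
  "targets": [
    [1,0.1,0,0,0],
    [1,0.2,0,0,0],
    [1,0.2,0,0,0]
  ]
}}

```text
clock: 12.05
eef_pos: [531.2, -19.3, 191.1]
tool_rot: [3.141, 0.003, 1.468]
force: [-1.6, -4.8, 6.0]
width: -0.2
gripper_force: 3.2
```

No resistance about 8 mm past the switch face, so the tongue is in the slot. I'll carry on to home.

Emit:
{"method": "play_rows", "body": {
  "targets": [
    [1,0.15,0,0,0],
    [1,0.3,0,0,0],
    [1,0.45,0,0,0],
    [1,0.6,0,0,0],
    [1,0.6,0,0,0]
  ]
}}

```text
clock: 12.55
eef_pos: [532.0, -12.9, 191.1]
tool_rot: [3.141, 0.002, 1.468]
force: [-0.5, -3.6, 6.1]
width: -0.1
gripper_force: 3.2
```

Emit:
{"method": "play_rows", "body": {
  "targets": [
    [1,0.15,0,0,0],
    [1,0.3,0,0,0],
    [1,0.4,0,0,0],
    [1,0.4,0,0,0]
  ]
}}

```text
clock: 12.95
eef_pos: [532.3, -10.2, 191.1]
tool_rot: [3.141, 0.004, 1.467]
force: [-0.1, -6.7, 6.4]
width: -0.1
gripper_force: 4.4
```

Emit:
{"method": "play_rows", "body": {
  "targets": [
    [1,0.1,0,0,0],
    [1,0.2,0,0,0],
    [1,0.2,0,0,0]
  ]
}}

```text
clock: 13.25
eef_pos: [532.5, -8.6, 191.1]
tool_rot: [3.141, 0.004, 1.467]
force: [0.2, -7.0, 7.4]
width: -0.1
gripper_force: 4.5
```

Emit:
{"method": "play_rows", "body": {
  "targets": [
    [1,0.1,0,0,0],
    [1,0.15,0,0,0],
    [1,0.15,0,0,0]
  ]
}}

```text
clock: 13.55
eef_pos: [532.6, -7.4, 191.1]
tool_rot: [3.141, 0.005, 1.467]
force: [-0.1, -7.5, 5.9]
width: -0.2
gripper_force: 4.7
```

Emit:
{"method": "play_rows", "body": {
  "targets": [
    [1,0.1,0,0,0],
    [1,0.15,0,0,0],
    [1,0.15,0,0,0]
  ]
}}

```text
clock: 13.85
eef_pos: [532.8, -6.2, 191.1]
tool_rot: [3.141, 0.005, 1.466]
force: [-0.9, -7.0, 7.1]
width: -0.2
gripper_force: 4.8
```

Emit:
{"method": "play_rows", "body": {
  "targets": [
    [1,0.1,0,0,0],
    [1,0.15,0,0,0],
    [1,0.15,0,0,0]
  ]
}}

```text
clock: 14.15
eef_pos: [532.9, -5.5, 191.1]
tool_rot: [3.141, 0.006, 1.466]
force: [-0.5, -10.4, 5.7]
width: -0.1
gripper_force: 6.1
```

Emit:
{"method": "play_rows", "body": {
  "targets": [
    [1,0.1,0,0,0],
    [1,0.1,0,0,0]
  ]
}}

```text
clock: 14.35
eef_pos: [532.9, -5.4, 191.1]
tool_rot: [3.141, 0.007, 1.465]
force: [-0.3, -10.9, 7.4]
width: -0.2
gripper_force: 6.7
```

Firm stop about 35 mm of travel, 22–23 mm past the mouth. I'll lift off the pad first and then back away, so I don't drag the bolt.

Emit:
{"method": "play_rows", "body": {
  "targets": [
    [1,0,0,-0.2,0],
    [1,0,0,-0.4,0],
    [1,0,0,-0.6,0],
    [1,-0.3,0,-0.8,0],
    [1,-0.5,0,-1.0,0],
    [1,-0.5,0,-3,0],
    [1,-0.5,0,-6,0],
    [1,-2,0,-9,0],
    [1,-2,0,-9,0],
    [1,-2,0,-9,0]
  ]
}}

```text
clock: 15.35
eef_pos: [531.3, -19.1, 281.3]
tool_rot: [3.14, -0.001, 1.469]
force: [-1.0, -0.2, -1.0]
width: 0.7
gripper_force: 0.0
```

```bash
python3 - <<'E'
from h import *
s=ctrl.read_state();print(s['eef_pos'].round(1),s['force'].round(1))
im,d=ctrl.get_image('wrist');P=cloud('wrist',d,s).reshape(-1,3)
ex=np.array([.99488,-.10105]);ey=np.array([.10105,.99488])
Q=np.c_[P[:,:2]@ex,P[:,:2]@ey,P[:,2]].reshape(400,640,3);cv2.imwrite('pics/w3.png',im[0:300,150:450][...,::-1].repeat(2,0).repeat(2,1))
c=np.nanmedian(np.where((abs(Q[...,0]-530)<1)[...,None],Q,np.nan),1)
for r in range(20,270,5):print(r,c[r].round(1),end=' ')
E
```

```text
[531.3 -19.1 281.3] [-1.  -0.2 -1. ]
20 [530.5 117.  398.2] 25 [530.5 117.  398.2] 30 [530.5 152.8 198.8] 35 [530.5 117.  398.2] 40 [530.4 178.5  -0.7] 45 [530.1 148.  179. ] 50 [530.1 145.2 178.6] 55 [530.5 117.  398.2] 60 [530.1 139.4 179. ] 65 [530.4 136.5 178.9] 70 [530.4 133.6 178.8] 75 [530.5 123.8 288.3] 80 [530.5 122.3 288.3] 85 [530.5 117.  398.2] 90 [530.5 117.  398.2] 95 [530.1 118.5 178.7] 100 [529.8 115.3 177.8] 105 [530.5 117.  398.2] 110 [530.5 117.  398.2] 115 [530.5 117.  398.2] 120 [530.5 117.  398.2] 125 [530.4  97.7 159.4] 130 [530.5 105.6 279.2] 135 [530.5 103.8 278.7] 140 [530.5 117.  398.2] 145 [530.5 117.  398.2] 150 [530.5 117.  398.2] 155 [530.5 117.  398.2] 160 [530.4  94.6 279.6] 165 [530.4  68.2 160.8] 170 [530.5 117.  398.2] 175 [530.5 117.  398.2] 180 [530.4  61.9 182.1] 185 [530.4  54.5 168.2] 190 [530.5 117.  398.2] 195 [530.5 117.  398.2] 200 [530.4  79.7 282.8] 205 [530.5 117.  398.2] 210 [530.5 117.  398.2] 215 [530.5 117.  398.2] 220 [530.3  26.  167.6] 225 [530.4  67.9 279.3] 230 [530.5 117.  398.2] 235 [530.4  63.6 279.6] 240 [530.4  61.3 279.5] 245 [530.5 117.  398.2] 250 [530.3  -3.9 160. ] 255 [530.2  45.4 262.4] 260 [530.5  46.  268.4] 265 [530.4  45.2 271.6]
```

View pics/w3.png

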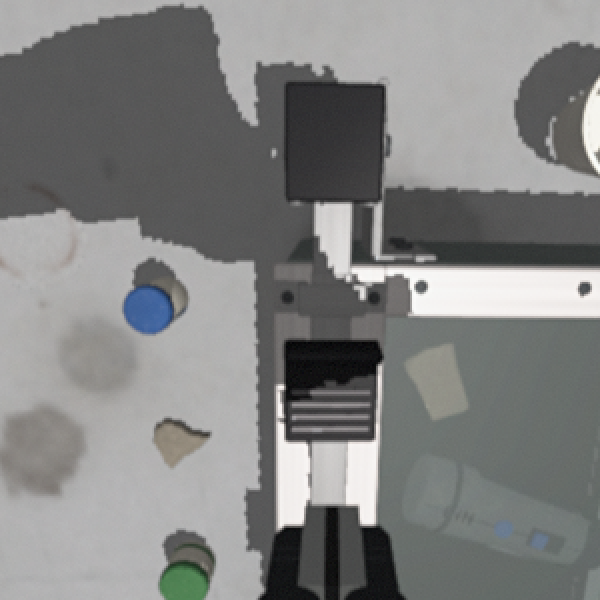

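The tongue runs into the switch head at px (333,230). The ridge has moved about 34 mm, the lid is held down, and the vials and cup are undisturbed.

```bash
python3 -c "
from cell import ctrl
print(ctrl.finish_job())"
```

```text
the job is handed in; nothing more can be done
None
```

I closed the guard lid onto its seal and slid the bolt to a firm stop, with the tongue about 22 mm into the interlock slot. It stayed there after I lifted away, the loose things in view had not moved, and the job is handed in (about 15 s on the clock).

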